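# Hang the parts basket on the carrying stand and hold the stand up level

## Task

Hang the red parts basket by its handle on the hook of the blue carrying stand while the stand is still on the bench, and let go of it. Then take the stand by the black handle on top, lift it about 10 cm off the bench, and finish while holding it there in the air, steady and level, with the basket still on the hook and the padlock still in the tray. Leave the screw jar, the pliers and the tape measure alone.

Things in the scene. Friction and masses are not known exactly. Their poses are not given: they have to be found in the camera images.
- stand: Loose carrying stand, 0.45 kg: blue tray 190 (x) x 104 (y) x 16 mm high, walls and floor 4 mm, 14 mm steel post in the middle with a hook and a black top handle. Origin: centre of the underside; z up. The hook points along the stand's -x: a level 8 mm rod, centre 150 mm above the underside, from the post to x = -98 mm, where it turns up to a tip 170 mm above the underside.
- hook_seat (a point): Middle of the free stretch of the hook, on top of the rod: at (-77, 0, 154) mm in the stand's frame; axes as the stand's. The basket's handle rests here; a thin brace under the rod ends 36 mm from the post.
- stand_handle (a point): Centre of the stand's black handle: an upright block 52 (x) x 18 (y) x 40 mm high, spanning 183 to 223 mm above the underside. Grip it across its 18 mm (the stand's y) from above. Axes as the stand's.
- basket: Loose red plastic basket, 0.1 kg, 70 (x) x 72 (y) x 45 mm high, open on top, with a rigid steel strap handle that arches over it in its y-z plane. Origin: centre of the underside; z up. The arch is 66 mm wide inside and clears the rim by 60 mm; the hook passes through it along the basket's x (either way round).
- handle_peak (a point): Underside of the strap at its peak in the middle of the arch, 105 mm above the basket's underside; the strap is 14 mm wide (x), 4 mm thick and slopes down 8 mm to either side, so it centres itself on a rod.
- basket_grip (a point): Black finger grip standing on top of the arch: 26 (x) x 14 (y) mm, spanning 107 to 149 mm above the basket's underside; this point is on its axis at 130 mm. Grip it across its 14 mm (the basket's y) from above. Axes as the basket's.
- padlock: Brass padlock, 69 x 42 x 21 mm, 0.16 kg, lying loose in the stand's tray on the side away from the hook, where it balances the basket. Origin: centre of its underside.
- jar: Bystander: clear jar of screws with red lid, 61 mm across, 85 mm high, origin at the centre of its underside.
- pliers: Bystander: red-handled pliers lying flat, 57 x 183 x 14 mm, long along its y, origin at the centre of its underside.
- tape_measure: Bystander: yellow tape measure, 41 x 89 x 65 mm high, origin at the centre of its underside.
Mind the look-alikes: they are no part of the job. Of the things shaped like the basket, the red one is meant.

How it is judged:
By the outcome, as a careful person would: the job done as asked, in the order asked, and still so for the second after the job is handed in, while the arm keeps its last pose, push and grip.
It also fails if it takes over 48 s, if anything falls off the work surface, if the arm or the gripper's body presses on something with over 40 N, if the wrist force passes 120 N, or if a joint passes its speed limit or range.

## Robot

A 6-joint arm with a two-finger parallel gripper is mounted at the origin on a cart in front of the work surface, level with it; the furniture and walls round the work are solid. World frame = base frame: x ahead of the robot, y to its left, z up, the work surface at z = 0. Lengths are in m, angles in rad, forces in N, time in s.
With the tool pointing down it reaches from about 0.35 to 0.975 m from the base axis. Payload 7.1 kg.
Tool frame: the origin (TCP) lies at the very end of the fingers, on their centre line; the grasp point (between the pads) lies 19 mm behind it; z points along the fingers, y is the line along which they close (so a half turn about z gives the same grasp; the last joint's range is limited). The gripper opens to 88 mm and grips with 3 to 60 N. Pads are 20 mm wide; open, the fingers measure 115 mm over their backs; the gripper's body (75 mm by 178 mm) begins 61 mm behind the grasp point.
Start: joints at [-1.194, 0.423, 1.63, -0, 1.089, -0.019], TCP at [0.241, -0.577, 0.223] pointing down, gripper open.
Joint ranges: [-3, 3], [-0.9, 2.11], [0.09, 2.58], [-1.31, 4.45], [0.11, 2.69], [-2.54, 2.54]. Speed limits (rad/s): [2.39, 2.39, 3.01, 3.14, 3.14, 3.14].

## Interface

Orientations are given as [roll, pitch, yaw] about the fixed x, y, z axes, in that order (R = Rz(yaw) Ry(pitch) Rx(roll)).
In Python, from station import robot gives the robot as it stands.
- The arm moves only by the shell command python3 -m handwheel 'ROWS' [FORCE]. ROWS is JSON, a list of rows, each a list of 7 numbers: the shift along the tool's x, y, z scaled (see below), then the turn, a rotation vector about the tool's x, y, z scaled (see below), then the closure, from -1 (fully open) to 1 (shut). In form: [[dx, dy, dz, rx, ry, rz, grip], ...]. A call has 1 to 8 rows; each row shifts and turns the commanded pose from where the row before left it, along the tool's axes as they then stand; what a row does not reach is not made up. The controller multiplies each number of a shift by 50 mm and each number of a turn by 0.15 rad. A row lasts 1/8 s, in which the tool goes at most 62.5 mm and 10.7 degrees, less where a joint would pass 70% of its speed; a pose out of reach is approached as far as the arm can. A call with a number of a shift or a turn outside -1 to 1 is refused whole. A call with a gripper value outside its range is refused whole. The fingers move at their own pace and stop on an object; FORCE is the grip in N (left out, the last holds). Time passes only in rows, so rows that do not move let the fingers close. It gives the time, the measured TCP pose, the force, the opening and the grip force at its end, in the units of the state.
- robot.sense(): the state, without advancing time (a new reading comes with each control period).
- robot.camera(name): name is "scene" or "top"; returns the picture (384x512x3 uint8, blue, green, red); there is no depth.
- robot.calibration(name): a dict with "K" (3x3 intrinsics, pixels), "camera_from_world" (4x4, takes a point from world to camera coordinates). Camera axes: x right, y down, z forward; pixel columns grow to the right and rows downward; lengths in m; the calibration is good to about 2 mm. A picture is of the moment at which its call begins. calibration takes no time and is no camera call.
- robot.finish_job(): hands the job in; it is judged then, once.
The state is a dict: "time_s": time; "joint_pos": joint angles; "qd": joint speeds; "joint_efforts": joint torques, N m; "ee_pos": TCP position; "eef_rot": TCP orientation; "force": force on the tool from outside, world axes, zero at the start; "wrist_torque": the same for the moment, N m; "opening": finger opening in m; "grasp_force": force on a finger pad.
Only numpy, scipy, OpenCV 4.12 (cv2) and the standard library are available. Lean on these libraries where they do the work, as an engineer would, in place of code of your own. Each camera call takes 0.05 s, during which the arm holds its last target. There are 200 camera calls.

## Working session

There is one attempt and no reset: what is moved stays moved. The work goes in short steps, Python scripts to look and compute and a shell command to move; the robot and the scene stay as the last step left them, time stands still between calls to the robot, and variables do not carry over. Pictures are saved under pics/ and viewed, at most 10 in all, crops included, and the job is handed in when it is done.

```bash
mkdir -p pics
python3 - <<'E'
from station import robot
import cv2
for n in("scene","top"):
    cv2.imwrite(f"pics/{n}0.png",robot.camera(n)); c=robot.calibration(n); print(n,c["K"],c["camera_from_world"])
print(robot.sense())
E
```

```text
scene [[456.6461755    0.         256.72895952]
 [  0.         456.6461755  189.65198558]
 [  0.           0.           1.        ]] [[-0.75096105 -0.6601138   0.01752936  0.3570956 ]
 [-0.3903175   0.4223094  -0.81811186  0.31803383]
 [ 0.53264412 -0.62121216 -0.57479188  1.27286834]
 [ 0.          0.          0.          1.        ]]
top [[497.54532972   0.         260.66932934]
 [  0.         497.54532972 199.33746824]
 [  0.           0.           1.        ]] [[-0.01259239 -0.99843345 -0.05451669  0.01144995]
 [-0.98632383  0.02136323 -0.1634286   0.49277664]
 [ 0.16433724  0.05171316 -0.98504773  1.56138594]
 [ 0.          0.          0.          1.        ]]
{'time_s': 0.1, 'joint_pos': array([-1.19399022e+00,  4.23739082e-01,  1.63059052e+00,  1.22104614e-05,
        1.08860394e+00, -1.89761580e-02]), 'qd': array([-0.00185819, -0.00154617, -0.00164809, -0.00033629,  0.00050342,
        0.00040066]), 'joint_efforts': array([-2.16343633e-04, -5.45616174e+01, -2.74325234e+01,  6.45243027e-02,
        1.87526242e-02, -5.06399113e-05]), 'ee_pos': array([ 0.240816  , -0.57621047,  0.22200431]), 'eef_rot': array([-3.14025221e+00, -3.62520687e-05,  3.95776569e-01]), 'force': array([ 0.54761949, -1.37529708,  0.97327561]), 'wrist_torque': array([-0.04616453, -0.02136925, -0.00565489]), 'grasp_force': 0.0, 'opening': 0.08807232037041943}
```

View pics/scene0.png

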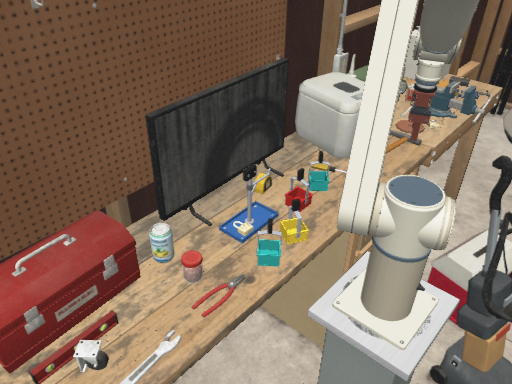

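View pics/top0.png

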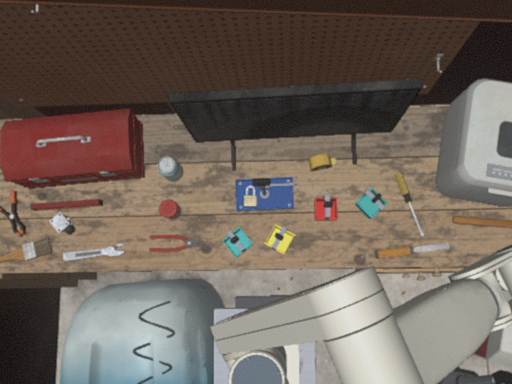

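The scene picture shows the stand at about (250,215), the padlock in its tray, and the hook to the right. In the top view the stand is at (265,194), with the hook towards image right (world −y). Possible mix-ups for the basket: red basket at top (326,208), teal at (371,203), teal at (237,241), yellow at (281,239). The jar lid at (169,209) is also red. By the description I choose (326,208), and will check it in a close crop.

```bash
cat > h.py <<'E'
import numpy as np, cv2
from station import robot
def cast(cam,px,z):
    c=robot.calibration(cam);K=np.array(c["K"]);T=np.array(c["camera_from_world"])
    R,t=T[:3,:3],T[:3,3];o=-R.T@t
    d=R.T@np.linalg.solve(K,[px[0],px[1],1.]);return o+d*(z-o[2])/d[2]
def proj(cam,p):
    c=robot.calibration(cam);q=np.array(c["camera_from_world"])@np.r_[p,1.]
    u=np.array(c["K"])@q[:3];return u[:2]/u[2]
def rect(cam,img,lo,hi,box,z):
    h=cv2.cvtColor(img,cv2.COLOR_BGR2HSV);x0,y0,x1,y1=box
    m=cv2.inRange(h,lo,hi);k=np.zeros_like(m);k[y0:y1,x0:x1]=m[y0:y1,x0:x1]
    pts=np.argwhere(k)[:,::-1]
    w=np.array([cast(cam,p,z)[:2] for p in pts],np.float32)
    return len(pts),cv2.minAreaRect(w*1000)
E
python3 - <<'E'
from h import *
t=cv2.imread("pics/top0.png");s=cv2.imread("pics/scene0.png")
a=cv2.resize(t[165:265,215:395],None,fx=4.4,fy=4.4,interpolation=cv2.INTER_CUBIC)
cv2.imwrite("pics/tc.png",a)
cv2.imwrite("pics/sc.png",cv2.resize(s[150:260,210:340],None,fx=5.4,fy=5.4,interpolation=cv2.INTER_CUBIC))
print("tray",rect("top",t,(100,120,50),(130,255,255),(225,170,300,220),.016))
for z in(.045,):
  for lo,hi in(((0,150,80),(8,255,255)),((172,150,80),(180,255,255))): print("red",rect("top",t,lo,hi,(308,185,345,230),z))
E
```

```text
tray (973, ((515.6802978515625, -7.716026306152344), (97.97415161132812, 182.00747680664062), 1.5462629795074463))
red (305, ((458.2935485839844, -203.2879638671875), (66.61750793457031, 68.12466430664062), 88.2580795288086))Traceback (most recent call last):
  File "<stdin>", line 8, in <module>
  File "h.py", line 15, in rect
    return len(pts),cv2.minAreaRect(w*1000)
                    ~~~~~~~~~~~~~~~^^^^^^^^
cv2.error: OpenCV(4.12.0) /io/opencv/modules/imgproc/src/convhull.cpp:143: error: (-215:Assertion failed) total >= 0 && (depth == CV_32F || depth == CV_32S) in function 'convexHull'
```

View pics/tc.png

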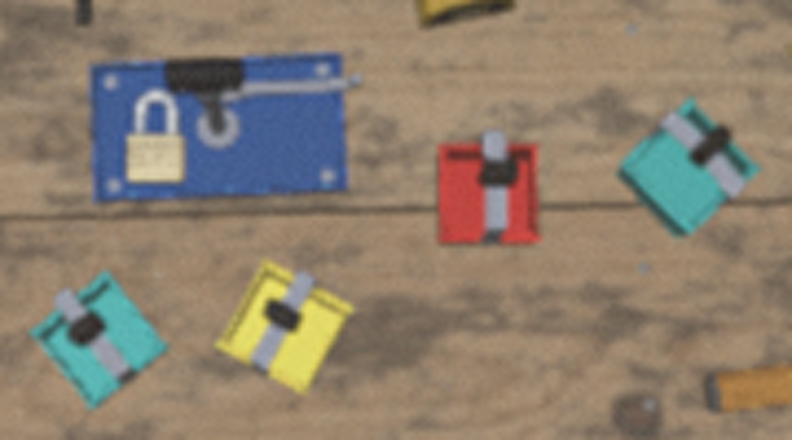

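View pics/sc.png

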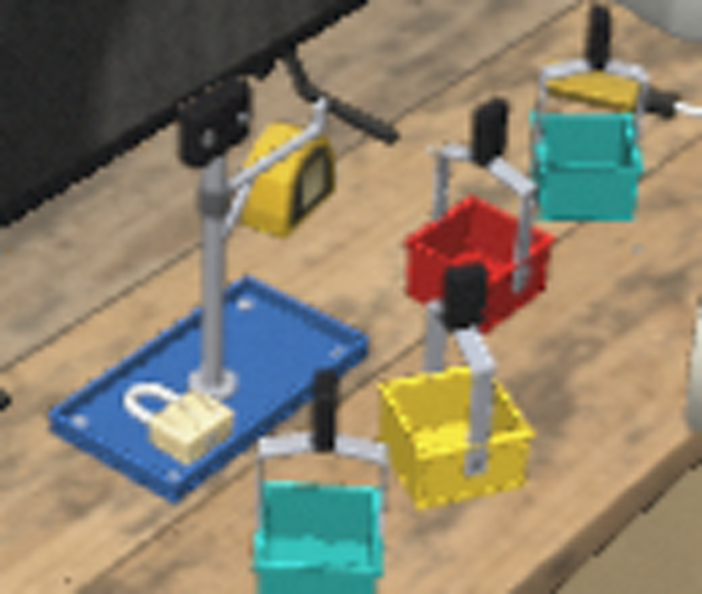

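The crops confirm the choice: the red basket is at top pixel (326,208). Its grip is at about (328,203), and its strap runs along world x. The hook leaves the post towards −y and ends at about (296,183).

```bash
cat >> h.py <<'E'
def dark(img,box,v=70):
    x0,y0,x1,y1=box;m=(img[y0:y1,x0:x1].max(2)<v).astype(np.uint8)
    n,l,s,c=cv2.connectedComponentsWithStats(m);i=1+np.argmax(s[1:,4]);return c[i]+[x0,y0],s[i]+[x0,y0,0,0,0]
def tri(pt,ps):
    P=[np.array(robot.calibration(c)["K"])@np.array(robot.calibration(c)["camera_from_world"])[:3] for c in("top","scene")]
    X=cv2.triangulatePoints(P[0],P[1],np.array(pt,float),np.array(ps,float)).ravel();return X[:3]/X[3]
E
python3 - <<'E'
from h import *
t=cv2.imread("pics/top0.png");s=cv2.imread("pics/scene0.png")
for n,bt,bs in(("handle",(248,176,275,188),(240,163,257,182)),("grip",(320,198,336,208),(295,166,306,182))):
    a,b=dark(t,bt),dark(s,bs);print(n,a,b,tri(a[0],b[0]))
for z in(.03,.05,.1,.2,.35,.4):print(z,cast("top",(300,138),z)[:2],cast("top",(300,90),z)[:2])
# hook tip (top), scene tip
print("tip",tri((296.5,183),(269.3,169.5)))
print(cast("top",(320,162),.065))
E
```

```text
handle (array([260.90178571, 181.83928571]), array([253, 179,  17,   8, 112])) (array([247.64678899, 169.93577982]), array([240, 163,  17,  18, 218])) [ 0.51812185 -0.00546525  0.21306473]
grip (array([328.08823529, 203.91176471]), array([325, 201,   7,   6,  34])) (array([300.42372881, 173.96610169]), array([298, 169,   6,  12,  59])) [ 0.45932394 -0.20499235  0.12983122]
0.03 [ 0.69679263 -0.12877765] [ 0.86312147 -0.13302216]
0.05 [ 0.69091287 -0.12816176] [ 0.85514847 -0.13235286]
0.1 [ 0.67621348 -0.12662205] [ 0.83521596 -0.1306796 ]
0.2 [ 0.64681468 -0.12354262] [ 0.79535095 -0.12733309]
0.35 [ 0.60271649 -0.11892348] [ 0.73555344 -0.12231332]
0.4 [ 0.58801709 -0.11738377] [ 0.71562094 -0.12064007]
tip [ 0.51950687 -0.11034086  0.16585318]
[ 0.6054906  -0.18926825  0.065     ]
```

```bash
python3 -m handwheel '[[0.7,-0.52,0,0,0,0,-1],[0.86,-0.65,0,0,0,0,-1],[0.86,-0.65,0,0,0,0,-1],[0.86,-0.65,0,0,0,0,-1],[0.86,-0.65,0,0,0,0,-1],[0.86,-0.65,0,0,0,0,-1],[0.86,-0.65,0,0,0,0,-1],[0.8,-0.6,0,0,0,0,-1]]'
python3 -m handwheel '[[0,0,0,0,0,-0.95,-1],[0,0,0,0,0,-0.95,-1],[0,0,0,0,0,-0.95,-1],[0,0,0,0,0,-0.95,-1],[0,0,0,0,0,-0.95,-1],[0,0,0,0,0,-0.95,-1],[0,0,0,0,0,-0.95,-1],[0,0,0,0,0,-0.95,-1]]'
```

```text
time_s: 1.1
ee_pos: [0.452, -0.2149, 0.2226]
eef_rot: [-3.141, 0.0, 0.396]
force: [0.3, 0.3, -0.2]
opening: 0.0874
grasp_force: 0.0
time_s: 2.1
ee_pos: [0.4512, -0.2165, 0.2224]
eef_rot: [-3.141, -0.0, 1.54]
force: [-0.7, 0.0, 0.7]
opening: 0.0879
grasp_force: 0.0
```

```bash
python3 -m handwheel '[[0.25,0.15,0,0,0,0,-1],[0,0,0.6,0,0,0,-1],[0,0,0.7,0,0,0,-1],[0,0,0.6,0,0,0,-1],[0,0,0.3,0,0,0,-1],[0,0,0,0,0,0,-1]]'
python3 - <<'E'
from h import *
t=robot.camera("top");s=robot.camera("scene")
a=cv2.resize(t[155:255,270:370],None,fx=4,fy=4);b=cv2.resize(s[120:220,240:340],None,fx=4,fy=4)
cv2.imwrite("pics/g1.png",np.hstack([a,b]))
E
```

```text
time_s: 2.85
ee_pos: [0.4591, -0.2039, 0.112]
eef_rot: [-3.14, -0.001, 1.535]
force: [0.4, -0.9, 0.2]
opening: 0.088
grasp_force: 0.0
```

View pics/g1.png

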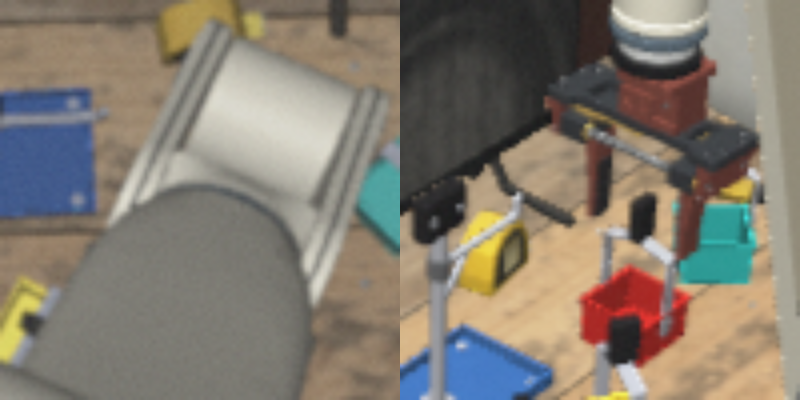

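The scene view shows the basket's black grip at crop (642,217), centred between the two open fingers. I'll close on it.

```bash
python3 -m handwheel '[[0,0,0,0,0,0,1],[0,0,0,0,0,0,1],[0,0,0,0,0,0,1],[0,0,0,0,0,0,1],[0,0,0,0,0,0,1],[0,0,0,0,0,0,1],[0,0,0,0,0,0,1]]' 30
```

```text
time_s: 3.82
ee_pos: [0.4594, -0.2044, 0.1126]
eef_rot: [-3.141, -0.0, 1.536]
force: [0.3, 0.1, -0.4]
opening: 0.0213
grasp_force: 0.0
```

```bash
python3 -m handwheel '[[0,0,0,0,0,0,1],[0,0,0,0,0,0,1],[0,0,0,0,0,0,1],[0,0,0,0,0,0,1]]' 30
```

```text
time_s: 4.32
ee_pos: [0.4594, -0.2044, 0.1126]
eef_rot: [-3.142, -0.0, 1.536]
force: [0.4, 0.2, -0.4]
opening: 0.0137
grasp_force: 30.0
```

```bash
python3 -m handwheel '[[0,0,-0.4,0,0,0,1],[0,0,-0.6,0,0,0,1],[0,0,-0.6,0,0,-0.2,1],[0,0,-0.6,0,0,-0.21,1],[0.4,0.2,0,0,0,0,1],[0.5,0.26,0,0,0,0,1],[0.5,0.26,0,0,0,0,1],[0.5,0.26,0,0,0,0,1]]'
python3 -m handwheel '[[0.45,0.26,0,0,0,0,1],[0,0,0,0,0,0,1],[0,0,0,0,0,0,1]]'
python3 - <<'E'
from h import *
t=robot.camera("top");s=robot.camera("scene")
a=cv2.resize(t[145:245,220:320],None,fx=4,fy=4);b=cv2.resize(s[120:220,210:310],None,fx=4,fy=4)
cv2.imwrite("pics/g2.png",np.hstack([a,b]))
E
```

```text
time_s: 5.32
ee_pos: [0.5059, -0.1077, 0.2226]
eef_rot: [-3.141, 0.001, 1.597]
force: [-0.3, -1.2, -2.6]
opening: 0.0136
grasp_force: 30.0
time_s: 5.7
ee_pos: [0.5172, -0.0855, 0.2221]
eef_rot: [-3.14, -0.0, 1.598]
force: [0.3, 0.1, -2.2]
opening: 0.0138
grasp_force: 30.0
```

View pics/g2.png

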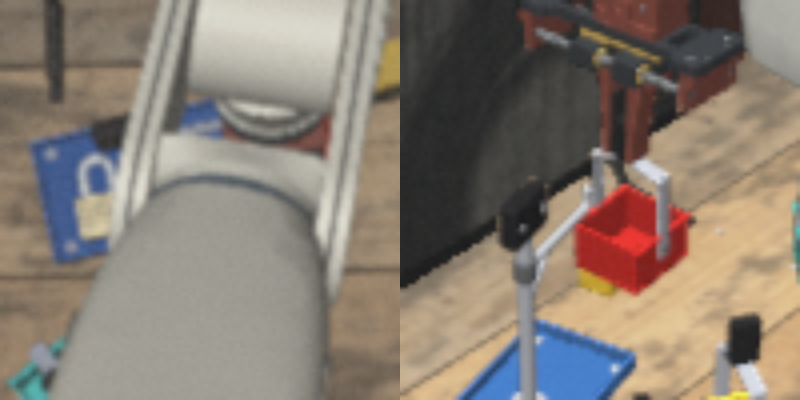

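The tray has turned in the top view: the basket wall hit the hook, because I carried it too high for the rod to pass between rim and strap. I'll back out along the same path and re-measure the stand.

```bash
python3 -m handwheel '[[-0.3,-0.16,0,0,0,0,1],[-0.4,-0.21,0,0,0,0,1],[-0.5,-0.26,0,0,0,0,1],[-0.5,-0.26,0,0,0,0,1],[-0.5,-0.26,0,0,0,0,1],[-0.5,-0.26,0,0,0,0,1],[-0.5,-0.26,0,0,0,0,1],[0,0,0,0,0,0,1]]'
python3 - <<'E'
from h import *
t=robot.camera("top");s=robot.camera("scene")
cv2.imwrite("pics/t3.png",t);cv2.imwrite("pics/s3.png",s)
print("tray",rect("top",t,(100,120,50),(130,255,255),(215,160,305,230),.016))
a=cv2.resize(t[145:245,220:320],None,fx=4,fy=4);b=cv2.resize(s[140:240,210:310],None,fx=4,fy=4)
cv2.imwrite("pics/g3.png",np.hstack([a,b]))
E
```

```text
time_s: 6.8
ee_pos: [0.4374, -0.2495, 0.2226]
eef_rot: [-3.141, 0.0, 1.594]
force: [-0.3, -0.8, -2.1]
opening: 0.0141
grasp_force: 30.0
tray (370, ((495.5398254394531, -99.44930267333984), (94.75792694091797, 97.88142395019531), 77.42127990722656))
```

View pics/g3.png

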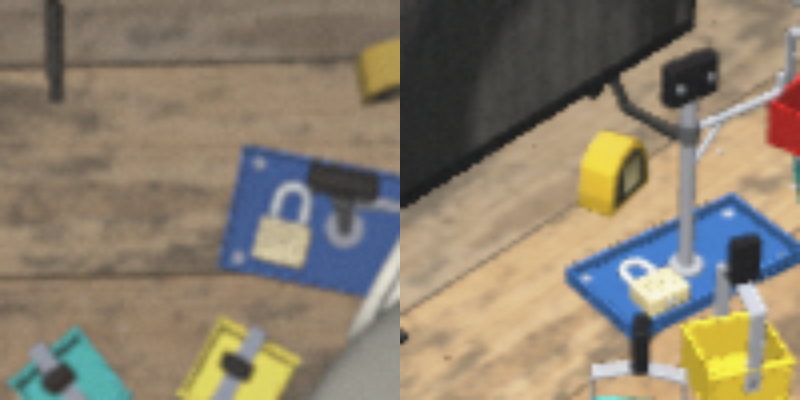

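The stand at crop (345,220) followed the basket, so the hook is caught on it. I need a look at the contact.

Run:
```python
from h import *
s=cv2.imread("pics/s3.png")
cv2.imwrite("pics/g4.png",cv2.resize(s[130:230,260:350],None,fx=6.5,fy=6,interpolation=cv2.INTER_CUBIC))
```

```text
(no output)
```

View pics/g4.png

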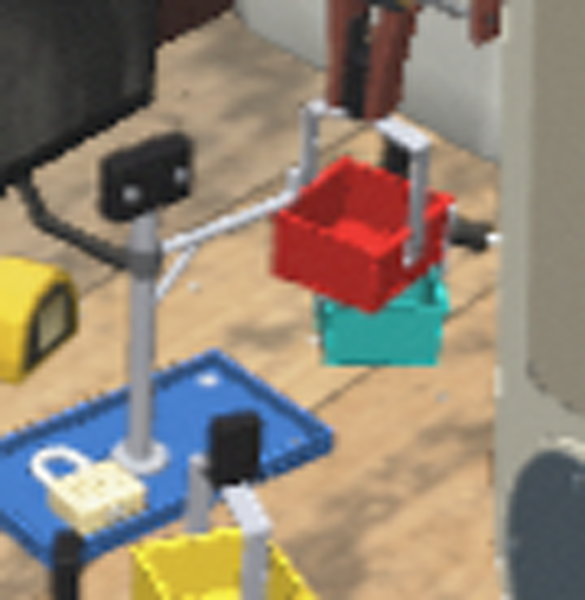

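Run:
```python
from h import *
t=cv2.imread("pics/t3.png");s=cv2.imread("pics/s3.png")
a=dark(t,(294,183,318,200));b=dark(s,(272,150,293,168));print(a,b)
H=tri(a[0],b[0]);print("handle",H)
base=cast("top",(220+345/4,145+232/4),.004);print("post foot",base,cast("scene",(260+138/6.5,130+458/6),.004))
print("tray corners z16",[cast("top",(220+u/4,145+v/4),.016)[:2].round(4) for u,v in((245,147),(221,268))])
print("tray corner scene z16",[cast("scene",(260+u/6.5,130+v/6),.016)[:2].round(4) for u,v in((215,352),(332,432),(50,560))])
B=np.array([.4374,-.2495])
for yaw in(75,77.4,80):
  h=-np.array([np.cos(np.radians(yaw)),np.sin(np.radians(yaw))]); T=np.r_[H[:2]+.098*h,.17];print(yaw,"tip",T,"rel basket",T[:2]-B,(proj("scene",T)-[260,130])*[6.5,6])
for n,p in(("rim+x+y",(.036,.035,.155)),("rim-x+y",(-.036,.035,.155)),("rim+x-y",(.036,-.035,.155))):
  print(n,(proj("scene",np.r_[B,0]+p)-[260,130])*[6.5,6])
```

```text
(array([305.3125    , 190.36607143]), array([297, 186,  17,   9, 112])) (array([281.91603053, 159.07633588]), array([276, 153,  13,  14, 131]))
handle [ 0.48837368 -0.13442186  0.20877791]
post foot [ 0.48365868 -0.14436162  0.004     ] [ 0.49160046 -0.1503401   0.004     ]
tray corners z16 [array([ 0.5541, -0.0641]), array([ 0.4543, -0.0426])]
tray corner scene z16 [array([ 0.5178, -0.2522]), array([ 0.4196, -0.2299]), array([ 0.4564, -0.0334])]
75 tip [ 0.46300941 -0.22908259  0.17      ] rel basket [0.02560941 0.02041741] [289.19522134 185.34793889]
77.4 tip [ 0.46699564 -0.2300617   0.17      ] rel basket [0.02959564 0.0194383 ] [284.20745517 182.20492727]
80 tip [ 0.47135615 -0.23093302  0.17      ] rel basket [0.03395615 0.01856698] [278.54564564 178.91239757]
rim+x+y [254.72111157 211.00706361]
rim-x+y [366.47248673 257.62528644]
rim+x-y [332.32773201 164.74375963]
```

The hook tip is inside the basket, over its +y rim. Per the triangulation it sits about (+28, +19) mm from the basket axis, so it is on the correct side of the arch. Lowering frees the rim, and a shift in +x then centres the hook in the arch.

```bash
python3 -m handwheel '[[0,0.1,0.2,0,0,0,1],[0,0.1,0.2,0,0,0,1],[0,0.1,0.15,0,0,0,1],[0,0,0,0,0,0,1],[0,0,0,0,0,0,1]]'
python3 - <<'E'
from h import *
t=robot.camera("top");s=robot.camera("scene");S=robot.sense();print(S["force"],S["wrist_torque"])
cv2.imwrite("pics/t5.png",t);cv2.imwrite("pics/s5.png",s)
a=dark(t,(290,178,320,203));b=dark(s,(268,148,296,170));print("handle",a[0],b[0],tri(a[0],b[0]))
cv2.imwrite("pics/g5.png",np.hstack([cv2.resize(s[130:230,260:350],None,fx=5,fy=5,interpolation=cv2.INTER_CUBIC),cv2.resize(t[150:250,270:340],None,fx=5,fy=5)]))
E
```

```text
time_s: 7.52
ee_pos: [0.4542, -0.2469, 0.1951]
eef_rot: [-3.142, -0.0, 1.598]
force: [0.5, 0.0, -0.7]
opening: 0.0139
grasp_force: 30.0
[ 0.42797929 -0.21467092 -0.20385858] [-0.05503266 -0.08561677 -0.01719925]
handle [308.1981982  190.84684685] [283.85606061 159.18181818] [ 0.48720638 -0.14294337  0.20514931]
```

View pics/g5.png

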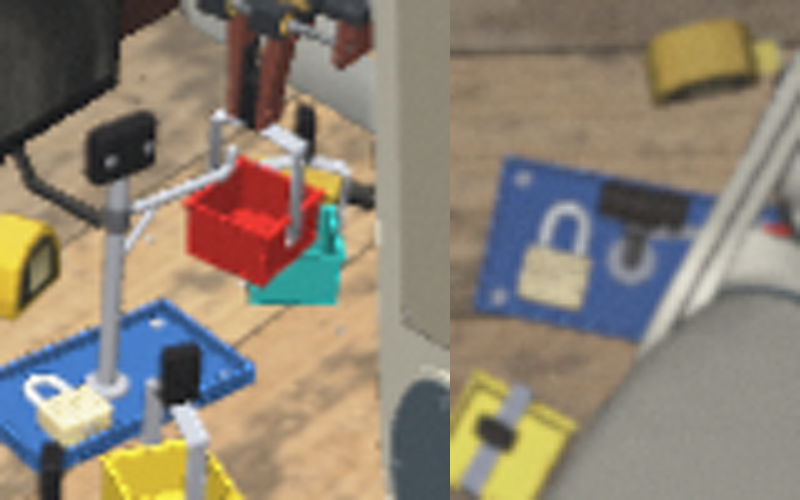

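The tip at crop (233,155) is now inside the arch, below the strap. I'll centre, align the yaw and slide the basket along the hook to the seat.

```bash
python3 -m handwheel '[[0,0.25,0,0,0,0.4,1],[0,0,0,0,0,0.4,1],[0,0,0,0,0,0.4,1],[0.2,0,0,0,0,0,1],[0.2,0,0,0,0,0,1],[0.18,0.03,0,0,0,0,1],[0,0,0,0,0,0,1],[0,0,0,0,0,0,1]]'
python3 - <<'E'
from h import *
t=robot.camera("top");s=robot.camera("scene");S=robot.sense();print(S["force"],S["wrist_torque"])
cv2.imwrite("pics/t6.png",t);cv2.imwrite("pics/s6.png",s)
a=dark(t,(290,178,320,203));b=dark(s,(268,148,296,170));print("handle",a[0],b[0],tri(a[0],b[0]))
cv2.imwrite("pics/g6.png",np.hstack([cv2.resize(s[130:230,260:350],None,fx=5,fy=5,interpolation=cv2.INTER_CUBIC),cv2.resize(t[150:250,270:340],None,fx=5,fy=5)]))
E
```

```text
time_s: 8.62
ee_pos: [0.4726, -0.2183, 0.1952]
eef_rot: [3.141, 0.0, 1.418]
force: [0.2, 0.6, -0.8]
opening: 0.0137
grasp_force: 30.0
[-0.39460703  0.32180806 -0.67542703] [-0.03778095 -0.01509452  0.01033389]
handle [303.30769231 189.51282051] [283.82706767 159.15037594] [ 0.48581983 -0.13130798  0.21252289]
```

View pics/g6.png

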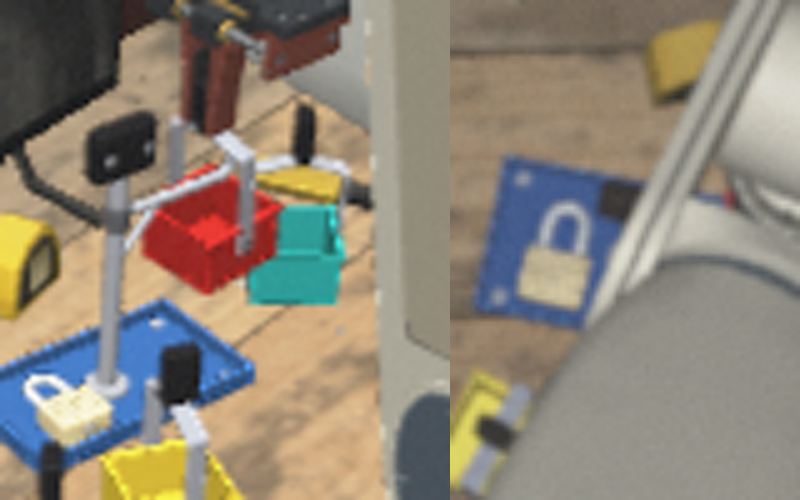

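The hook now runs through the arch towards crop (228,165), and the stand has not moved. I'll lower the basket onto the rod.

```bash
python3 -m handwheel '[[0,0,0.2,0,0,0,1],[0,0,0.2,0,0,0,1],[0,0,0.12,0,0,0,1],[0,0,0.06,0,0,0,1],[0,0,0,0,0,0,1]]'
python3 -m handwheel '[[0,0,0.04,0,0,0,1],[0,0,0,0,0,0,1]]';python3 -m handwheel '[[0,0,0.04,0,0,0,1],[0,0,0,0,0,0,1]]'
```

```text
time_s: 9.35
ee_pos: [0.4724, -0.2183, 0.1659]
eef_rot: [-3.141, -0.0, 1.417]
force: [0.5, -0.0, 0.1]
opening: 0.0141
grasp_force: 30.0
time_s: 9.6
ee_pos: [0.4725, -0.2184, 0.1643]
eef_rot: [3.141, 0.0, 1.417]
force: [-0.4, 0.4, -1.2]
opening: 0.0142
grasp_force: 30.0
time_s: 9.85
ee_pos: [0.4724, -0.2183, 0.1621]
eef_rot: [-3.141, -0.0, 1.417]
force: [-0.1, 0.8, -0.7]
opening: 0.0139
grasp_force: 30.0
```

```bash
for i in 1; do python3 -m handwheel '[[0,0,0.04,0,0,0,1],[0,0,0,0,0,0,1]]';done; python3 -m handwheel '[[0,0,0.04,0,0,0,1],[0,0,0,0,0,0,1]]'; python3 -m handwheel '[[0,0,0.04,0,0,0,1],[0,0,0,0,0,0,1]]'
```

```text
time_s: 10.1
ee_pos: [0.4727, -0.2185, 0.1612]
eef_rot: [3.141, 0.0, 1.417]
force: [-3.7, 1.2, 9.3]
opening: 0.014
grasp_force: 30.0
time_s: 10.35
ee_pos: [0.4728, -0.2185, 0.1609]
eef_rot: [3.141, 0.0, 1.417]
force: [-8.5, 4.5, 26.6]
opening: 0.0138
grasp_force: 30.0
time_s: 10.6
ee_pos: [0.4731, -0.2188, 0.1605]
eef_rot: [3.14, 0.001, 1.417]
force: [-13.4, 6.0, 42.3]
opening: 0.014
grasp_force: 30.0
```

Contact came at TCP z 0.161, as predicted. I'll relieve the push.

```bash
python3 -m handwheel '[[0,0,-0.05,0,0,0,1],[0,0,-0.06,0,0,0,1],[0,0,0,0,0,0,1],[0,0,0,0,0,0,1]]'
```

```text
time_s: 11.1
ee_pos: [0.4723, -0.2183, 0.1613]
eef_rot: [-3.141, -0.0, 1.417]
force: [-0.2, -0.3, -0.2]
opening: 0.0137
grasp_force: 30.0
```

```bash
python3 -m handwheel '[[0,0,0,0,0,0,-1],[0,0,0,0,0,0,-1],[0,0,0,0,0,0,-1],[0,0,0,0,0,0,-1],[0,0,0,0,0,0,-1],[0,0,0,0,0,0,-1]]'
python3 -m handwheel '[[0,0,-0.3,0,0,0,-1],[0,0,-0.7,0,0,0,-1],[0,0,-0.9,0,0,0,-1],[0,0,-0.9,0,0,0,-1],[-0.6,-0.6,-0.3,0,0,0,-1],[-0.6,-0.6,0,0,0,0,-1],[-0.6,-0.6,0,0,0,0,-1],[-0.6,-0.6,0,0,0,0,-1]]'
python3 - <<'E'
from h import *
t=robot.camera("top");s=robot.camera("scene")
cv2.imwrite("pics/t7.png",t);cv2.imwrite("pics/s7.png",s)
a=dark(t,(290,178,318,203));b=dark(s,(268,148,296,170));print("handle",a,b,tri(a[0],b[0]))
print("tray",rect("top",t,(100,120,50),(130,255,255),(215,160,355,240),.016))
cv2.imwrite("pics/g7.png",np.hstack([cv2.resize(s[130:230,260:340],None,fx=5,fy=5,interpolation=cv2.INTER_CUBIC),cv2.resize(t[150:250,270:350],None,fx=5,fy=5)]))
E
```

```text
time_s: 11.85
ee_pos: [0.4724, -0.2183, 0.1617]
eef_rot: [3.142, 0.0, 1.417]
force: [0.4, -0.5, 0.4]
opening: 0.0704
grasp_force: 0.0
time_s: 12.85
ee_pos: [0.3344, -0.3192, 0.3179]
eef_rot: [3.14, 0.001, 1.418]
force: [0.1, -0.5, -0.2]
opening: 0.0878
grasp_force: 0.0
handle (array([308.42477876, 190.88495575]), array([300, 187,  18,   9, 113])) (array([283.82706767, 159.15037594]), array([277, 153,  14,  14, 133])) [ 0.48734727 -0.1434669   0.20490417]
tray (690, ((486.27435302734375, -142.3563232421875), (181.60061645507812, 97.80034637451172), 77.69268798828125))
```

View pics/g7.png

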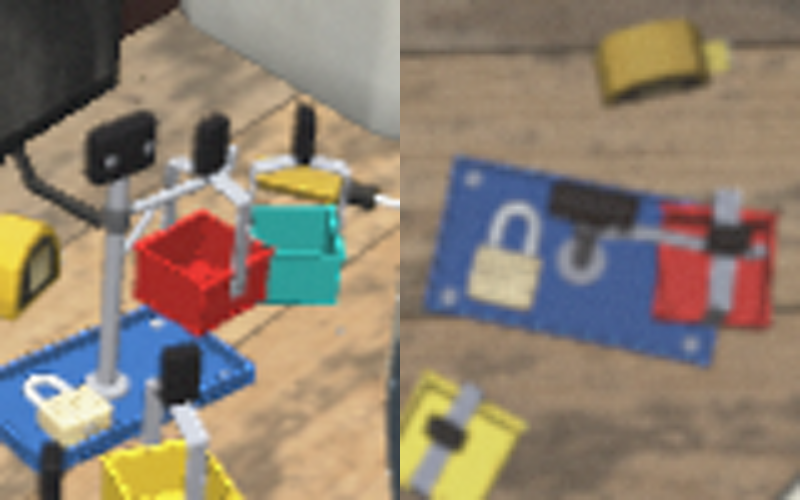

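The basket hangs freely on the hook; its grip is at crop (727,238) and the strap is on the rod. The stand's centre is at about (0.487, −0.143), yaw about 77.7°. Next is the handle.

```bash
python3 -m handwheel '[[0,0,0,0,0,0.41,-1],[0.68,0.37,0,0,0,0,-1],[0.68,0.37,0,0,0,0,-1],[0.68,0.37,0,0,0,0,-1],[0.68,0.37,0,0,0,0,-1],[0.68,0.37,0,0,0,0,-1],[0.68,0.37,0,0,0,0,-1],[0,0,0,0,0,0,-1]]'
```

```text
time_s: 13.95
ee_pos: [0.4889, -0.1409, 0.3174]
eef_rot: [3.141, -0.0, 1.359]
force: [-0.6, 0.5, -0.1]
opening: 0.0878
grasp_force: 0.0
```

```bash
python3 -m handwheel '[[-0.05,-0.03,0.2,0,0,0,-1],[0,0,0.6,0,0,0,-1],[0,0,0.6,0,0,0,-1],[0,0,0.6,0,0,0,-1],[0,0,0.4,0,0,0,-1],[0,0,0.24,0,0,0,-1],[0,0,0,0,0,0,-1]]'
python3 -m handwheel '[[0,0,0,0,0,0,1],[0,0,0,0,0,0,1],[0,0,0,0,0,0,1],[0,0,0,0,0,0,1],[0,0,0,0,0,0,1],[0,0,0,0,0,0,1]]' 8
python3 -m handwheel '[[0,0,0,0,0,0,1],[0,0,0,0,0,0,1],[0,0,0,0,0,0,1],[0,0,0,0,0,0,1],[0,0,0,0,0,0,1],[0,0,0,0,0,0,1]]'
```

```text
time_s: 14.82
ee_pos: [0.4846, -0.1455, 0.1841]
eef_rot: [-3.14, -0.0, 1.355]
force: [1.0, 0.8, -1.0]
opening: 0.088
grasp_force: 0.0
time_s: 15.58
ee_pos: [0.4855, -0.1451, 0.1847]
eef_rot: [3.142, -0.0, 1.356]
force: [-0.4, 1.2, 0.1]
opening: 0.0316
grasp_force: 0.0
time_s: 16.32
ee_pos: [0.4853, -0.145, 0.1845]
eef_rot: [-3.141, 0.0, 1.356]
force: [0.2, -1.2, -4.2]
opening: 0.0179
grasp_force: 8.0
```

Gripped at 17.9 mm. I'll firm up the grip, lift 15 mm and check that it is level.

```bash
python3 -m handwheel '[[0,0,0,0,0,0,1],[0,0,0,0,0,0,1],[0,0,-0.06,0,0,0,1],[0,0,-0.1,0,0,0,1],[0,0,-0.14,0,0,0,1],[0,0,0,0,0,0,1],[0,0,0,0,0,0,1],[0,0,0,0,0,0,1]]' 60
python3 - <<'E'
from h import *
s=robot.camera("scene");cv2.imwrite("pics/s8.png",s);S=robot.sense();print(S["force"],S["wrist_torque"])
cv2.imwrite("pics/g8.png",cv2.resize(s[120:230,240:340],None,fx=5,fy=5,interpolation=cv2.INTER_CUBIC))
E
```

```text
time_s: 17.32
ee_pos: [0.4853, -0.145, 0.1995]
eef_rot: [-3.141, -0.0, 1.356]
force: [-0.1, -0.4, -6.3]
opening: 0.0177
grasp_force: 60.0
[ 0.0159128   0.19269945 -6.7700917 ] [-0.05361681 -0.05240177  0.00079814]
```

View pics/g8.png

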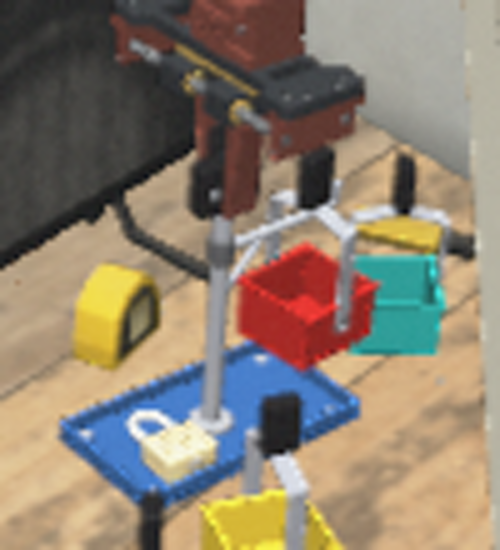

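The stand is level, with the basket on the hook at (315,185) and the padlock in the tray at (180,445). That makes 12 pictures viewed, two over the limit of 10, so from here I check with numbers only. Lifting the rest gently.

```bash
python3 -m handwheel '[[0,0,-0.1,0,0,0,1],[0,0,-0.2,0,0,0,1],[0,0,-0.3,0,0,0,1],[0,0,-0.35,0,0,0,1],[0,0,-0.35,0,0,0,1],[0,0,-0.25,0,0,0,1],[0,0,-0.13,0,0,0,1],[0,0,-0.04,0,0,0,1]]'
python3 -m handwheel '[[0,0,0,0,0,0,1],[0,0,0,0,0,0,1],[0,0,0,0,0,0,1],[0,0,0,0,0,0,1],[0,0,0,0,0,0,1],[0,0,0,0,0,0,1],[0,0,0,0,0,0,1],[0,0,0,0,0,0,1]]'
python3 - <<'E'
from h import *
S=robot.sense();print(S["force"],S["wrist_torque"])
z0=S["ee_pos"][2]-.1845; print("lift",z0)
def stat(img,lo,hi):
    m=cv2.inRange(cv2.cvtColor(img,cv2.COLOR_BGR2HSV),lo,hi);n,l,s,c=cv2.connectedComponentsWithStats(m);i=1+np.argmax(s[1:,4]);return m,l==i,s[i],c[i]
s8=cv2.imread("pics/s8.png");s=robot.camera("scene");cv2.imwrite("pics/s9.png",s)
# compare tray plane: blue mask cast at each height -> same rectangle if level and unslipped
for im,z in((s8,.015+.016),(s,z0+.016)):
    m,k,st,c=stat(im,(100,120,50),(130,255,255));p=np.argwhere(k)[:,::-1]
    print("tray",st,cv2.minAreaRect(np.array([cast("scene",q,z)[:2]*1000 for q in p],np.float32)))
d=np.array([S["ee_pos"][0],S["ee_pos"][1]])
for im,zz in((s8,.015),(s,z0)):   # red basket blob and pale padlock blob vs pixel expected from lift
    h=cv2.cvtColor(im,cv2.COLOR_BGR2HSV);r=cv2.inRange(h,(0,170,90),(6,255,255))
    n,l,q,c=cv2.connectedComponentsWithStats(r[100:250,270:330]);i=1+np.argmax(q[1:,4]);print("red",c[i]+[270,100],q[i,4],"seat proj",proj("scene",(.471,-.2186,.075+zz)))
    y=cv2.inRange(h,(18,30,170),(35,140,255));n,l,q,c=cv2.connectedComponentsWithStats(y[100:250,240:300]);i=1+np.argmax(q[1:,4]);print("lock",c[i]+[240,100],q[i,4],"proj",proj("scene",(.49,-.1,.02+zz)))
E
```

```text
time_s: 18.38
ee_pos: [0.4855, -0.1451, 0.286]
eef_rot: [3.141, 0.0, 1.356]
force: [-0.0, 0.7, -7.6]
opening: 0.0175
grasp_force: 60.0
time_s: 19.38
ee_pos: [0.4855, -0.1451, 0.2857]
eef_rot: [3.142, -0.0, 1.356]
force: [-0.4, -0.6, -7.1]
opening: 0.0182
grasp_force: 60.0
[-0.36293133 -0.61094157 -7.08150956] [-0.00630491 -0.07480684  0.00170548]
lift 0.1011875339747913
tray [253 189  59  32 620] ((479.3026428222656, -136.9600830078125), (196.2431640625, 113.018310546875), 77.7513656616211)
tray [253 169  61  33 797] ((478.69891357421875, -136.74365234375), (198.61695861816406, 117.9522476196289), 77.80768585205078)
red [299.39401496 180.95760599] 401 seat proj [299.12468171 180.63368342]
lock [254.00775194 199.09302326] 129 proj [272.88376798 205.85426144]
red [301.41898148 160.1712963 ] 432 seat proj [300.91524885 159.68392881]
lock [258.44197531 206.93580247] 405 proj [273.86010763 185.2846666 ]
```

The lift is 101 mm, and the tray casts to the same rectangle as before, so it is level. The basket is where predicted. The 7.1 N load matches stand, basket and padlock together (0.71 kg).

```bash
python3 -c "
from station import robot
print(robot.finish_job())"
```

```text
the job is handed in; nothing more can be done
None
```

The job is handed in: the red basket hangs on the hook and the stand is held level about 10 cm up with the padlock still in the tray, but on the first approach the basket caught the hook and dragged the stand about 14 cm along the bench, and I viewed 12 pictures against the limit of 10.

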